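Pack, lid and latch a box of motors

TASK

Pack the motors for shipping. First slide the divider from its rack down into the guide slots of the blue box until it is fully home, then stand every motor that is on the bench upright on the box floor; after that put the lid on so that it sits flat on the rim, and swing both latches fully down over it. Leave the screwdriver, the drill housing and the yellow tub where they are.

Things in the scene. Friction and masses are not known exactly. Their poses are not given: they have to be found in the camera images.
- box: blue open box, fixed: outside 142 (x) x 164 (y) x 108 mm high, inside 130 x 152, walls 6, floor 5 mm. Origin: centre of its underside. At y = 0, ribs on the two inner x faces form upright slots 11 mm wide, 12 mm deep, for the divider, which stands along x and makes two compartments 72 (y) x 130 mm (x), each for two motors in a row along x. Swing latches on the +y and -y walls.
- slot (a point): mouth of the divider slots, at the middle of the box between them, 71 mm above the box underside; the slots are flared from here to 60 mm above the underside and end at the box floor. Axes as the box.
- rack: fixed aluminium rack with one slot along its x axis: base 140 x 70 x 6 mm, two rails 26 mm high either side of an 11 mm slot. Origin: centre of its underside.
- divider: flat plywood divider panel, 122 (x) x 8 (y) x 64 mm (z), standing on its long edge in the rack. Origin: centre of its lower edge; x along its length, y through its thickness. Home in the box, its origin is on the box floor, 5 mm above the box origin.
- lid: loose blue lid: plate 138 (x) x 158 (y) x 6 mm on a locating step 124 x 146 x 8 mm that goes into the box mouth with 3 mm to spare all round; the plate rests on the rim. Black bar handle along x over the middle, 90 mm long, 12 x 12 mm, centre line 40 mm above the origin, 20 mm clear beneath. Origin: centre of the underside of the step; seated, it is 100 mm above the box origin.
- motor0: a small electric motor standing upright on its can: steel can 52 mm in diameter and 46 mm high with red and copper bands, and on top of it a dark round nose 24 mm in diameter and 46 mm high (92 mm in all). Origin: centre of its underside; z up along the nose. 0.3 kg. Two to four of the four motors are there.
- motor1: a small electric motor standing upright on its can: steel can 52 mm in diameter and 46 mm high with red and copper bands, and on top of it a dark round nose 24 mm in diameter and 46 mm high (92 mm in all). Origin: centre of its underside; z up along the nose. 0.3 kg. Two to four of the four motors are there.
- motor2: a small electric motor standing upright on its can: steel can 52 mm in diameter and 46 mm high with red and copper bands, and on top of it a dark round nose 24 mm in diameter and 46 mm high (92 mm in all). Origin: centre of its underside; z up along the nose. 0.3 kg. Two to four of the four motors are there.
- motor3: a small electric motor standing upright on its can: steel can 52 mm in diameter and 46 mm high with red and copper bands, and on top of it a dark round nose 24 mm in diameter and 46 mm high (92 mm in all). Origin: centre of its underside; z up along the nose. 0.3 kg. Two to four of the four motors are there.
- latch_left (a joint): angle of the steel swing latch on the box's +y end wall: 0 = clamped down, lying level across the lid edge 2 mm above the lid; 1.57 = upright; more = leaning outwards. Stiff: it stays where it is left (about 1 to 2 N at its end moves it).
- latch_left_hinge (a point): hinge axis (along box x) of the +y latch, 95 mm from the box centre and 121 mm above the box underside.
- latch_left_tip (a point): free end of the +y latch arm, 58 mm from its hinge; the arm is 18 mm wide and 10 mm thick, with a black grip 24 mm wide at this end.
- latch_right (a joint): angle of the steel swing latch on the box's -y end wall: 0 = clamped down, lying level across the lid edge 2 mm above the lid; 1.57 = upright; more = leaning outwards. Stiff: it stays where it is left (about 1 to 2 N at its end moves it).
- latch_right_hinge (a point): hinge axis (along box x) of the -y latch, 95 mm from the box centre and 121 mm above the box underside.
- latch_right_tip (a point): free end of the -y latch arm, 58 mm from its hinge; the arm is 18 mm wide and 10 mm thick, with a black grip 24 mm wide at this end.
- screwdriver: bystander: a screwdriver lying on the bench. Origin: below its middle.
- drill_body: bystander: a pistol-shaped drill housing lying on its side, about 130 x 190 x 48 mm. Origin: underside.
- screw_tub: bystander: a small yellow tub, 90 x 70 x 40 mm. Origin: centre of its underside.
Not all that is in view belongs to the job. What is shaped like the divider but orange or turquoise is not meant.

How it is judged:
By the outcome, as a careful person would: the job done as asked, in the order asked, and still so for the second after the job is handed in, with the robot touching nothing.
Of motor0, motor1, motor2, motor3 only 2 to 4 are there at a start; the rules pass over those that are not, and their reading is None.
At some moment in a run one of motor0, motor1, motor2, motor3 may be knocked a few centimetres aside while the robot is not near it.
It also fails if it takes over 210 s, if anything falls off the work surface, if the arm or the gripper's body presses on something with over 40 N, if the wrist force passes 120 N, or if a joint passes its speed limit or range.

ROBOT

A 6-joint arm with a two-finger parallel gripper is mounted at the origin on the work surface. World frame = base frame: x ahead of the robot, y to its left, z up, the work surface at z = 0. Lengths are in m, angles in rad, forces in N, time in s.
With the tool pointing down it reaches from about 0.3 to 0.875 m from the base axis. Payload 6.4 kg.
Tool frame: the origin (TCP) lies on the front face of the gripper's body, between the roots of the fingers; the fingertips stand 64 mm ahead of it and the grasp point (between the pads) lies 45 mm ahead of it; z points along the fingers, y is the line along which they close (so a half turn about z gives the same grasp; the last joint's range is limited). The gripper opens to 88 mm and grips with 3 to 60 N. Pads are 18 mm wide; open, the fingers measure 123 mm over their backs; the gripper's body (75 mm by 187 mm) begins 45 mm behind the grasp point.
Start: joints at [-1.461, 0.181, 1.607, -0, 1.354, -0.206], TCP at [0.179, -0.547, 0.303] pointing down, gripper open.
Joint ranges: [-2.99, 2.99], [-0.89, 2.07], [0.3, 2.58], [-1.14, 4.28], [0, 2.63], [-3.12, 3.12]. Speed limits (rad/s): [2.57, 2.57, 3.01, 3.14, 3.14, 3.14].

INTERFACE

Orientations are given as a rotation vector (axis times angle).
In Python, from rig import state, grab_frame, camera_model, job_done, spot_in, cut_out gives the robot as it stands.
- The arm moves only by the shell command python3 -m pendant 'ROWS' [OPENING] [FORCE]. ROWS is JSON, one flat list of numbers, 6 for each row, row after row: the shift along the tool's x, y, z in cm, then the turn, a rotation vector about the tool's x, y, z in rad. A call has 1 to 8 rows; each row is the pose to reach, as a shift and turn from the pose commanded when the call began, along the tool's axes at that moment; what a row does not reach only later rows make up. A row lasts 1/10 s, in which the tool goes at most 50 mm and 8.59 degrees, less where a joint would pass 70% of its speed; a pose out of reach is approached as far as the arm can. A call with a gripper value outside its range is refused whole. OPENING is the opening, from 0 (shut) to 1 (fully open), set as the call begins (- or left out, the last holds). The fingers move at their own pace and stop on an object; FORCE is the grip in N (left out, the last holds). Time passes only in rows, so rows that repeat a pose let the fingers close. It gives the time, the measured TCP pose, the force, the opening and the grip force at its end, in the units of the state.
- state(): the state, without advancing time (a new reading comes with each control period).
- grab_frame(name): name is "scene" or "side" or "wrist"; returns (picture, depth): 420x560x3 uint8, blue, green, red; 420x560 float32, m along the optical axis (not along the pixel's ray), 0 where there is no reading.
- camera_model(name): a dict with "fx", "fy", "cx", "cy" (pixels), "dist" ([k1, k2, p1, p2, k3] as OpenCV has them; the pictures are not rectified), "origin" and "attitude" of the camera in the world. Camera axes: x right, y up, looking along -z (the intrinsics and any distortion apply to the point x, -y, -z); pixel columns grow to the right and rows downward; lengths in m; the calibration is good to about 2 mm. A picture is of the moment at which its call begins: read the wrist's pose just before it. camera_model takes no time and is no camera call; for the wrist camera it gives the pose at the moment of the call.
- job_done(): hands the job in; it is judged then, once.
Trained networks look in the newest picture that a camera, given by its name, has taken for a name from the list of things; names that differ only in an ending like _2 or _b are one class to them, and where a whole thing is asked for, a point or a joint stands for the part that bears it (a point fixed in the world has none). Each returns a list of dicts, best first, with "confidence" (0 to 1); they miss things now and then, are a little off and sometimes report something else, mostly with a low value. They report only what shows in the picture. A call takes as long as a camera call. They do not tell look-alikes from the thing itself.
- spot_in(thing, camera): "point" ([x, y, z] in m, in world coordinates, good to about 4 mm: the middle of the surface that is visible of it).
- cut_out(thing, camera): "mask" (420x560 bool, what is visible of it).
The state is a dict: "time_s": time; "joint_positions": joint angles; "joint_velocities": joint speeds; "joint_torque": joint torques, N m; "tool_pos": TCP position; "tool_rot": TCP orientation; "ft_force": force on the tool from outside, world axes, zero at the start; "moment": the same for the moment, N m; "width": finger opening in m; "gripper_force": force on a finger pad.
Only numpy, scipy, OpenCV 4.12 (cv2) and the standard library are available. Lean on these libraries where they do the work, as an engineer would, in place of code of your own. Each camera call takes 0.05 s, during which the arm holds its last target. There are 200 camera calls.

## Working session

There is one attempt and no reset: what is moved stays moved. The work goes in short steps, Python scripts to look and compute and a shell command to move; the robot and the scene stay as the last step left them, time stands still between calls to the robot, and variables do not carry over. Pictures are saved under pics/ and viewed, at most 14 in all, crops included, and the job is handed in when it is done.

```bash
ls; mkdir -p pics; python3 - <<'E'
from rig import *
import cv2,numpy as np
print(state())
a,d=grab_frame("scene");b,d2=grab_frame("side")
cv2.imwrite("pics/s1.png",a);cv2.imwrite("pics/d1.png",b)
for n in("scene","side"):
  print(camera_model(n))
  for t in ["box","rack","divider","lid","motor0","latch_left_tip","screwdriver","drill_body","screw_tub"]:
    print(n,t,[(np.round(r["point"],3).tolist(),round(r["confidence"],2)) for r in spot_in(t,n)][:6])
E
```

```text
pics
{'time_s': 0.0, 'joint_positions': array([-1.46127688e+00,  1.81530972e-01,  1.60798910e+00, -6.04166939e-07,
        1.35377158e+00, -2.06310707e-01]), 'joint_velocities': array([ 1.39400132e-04, -7.98272475e-04,  1.82020888e-03, -5.90981791e-04,
        2.97940156e-05, -1.63789784e-04]), 'joint_torque': array([ 1.95230830e-03, -4.33869696e+01, -3.41837382e+01,  7.03386404e-02,
        3.84438818e-02, -1.47408346e-04]), 'tool_pos': array([ 0.17856261, -0.54613527,  0.30182483]), 'tool_rot': array([-3.10082682e+00, -4.93778841e-01, -1.28111646e-04]), 'ft_force': array([-0.4965291 , -0.2452385 ,  0.49427091]), 'moment': array([ 0.00396539, -0.02451077,  0.0163851 ]), 'gripper_force': 0.0, 'width': 0.08801093266545616}
{'fx': 424.7465549127102, 'fy': 424.7465549127102, 'cx': 277.7452619712998, 'cy': 208.46788719176166, 'dist': array([-0.09661555,  0.        ,  0.        ,  0.        ,  0.        ]), 'origin': array([ 1.11099382, -0.71769034,  0.81237616]), 'attitude': array([0.88802779, 0.32812194, 0.59928723])}
scene box [([0.562, -0.017, 0.069], 0.56)]
scene rack [([0.568, 0.228
[... 727 characters left out ...]
 array([0.24983016, 0.68155113, 0.51822721]), 'attitude': array([ 0.28265674, -1.4205735 , -2.42794407])}
side box [([0.556, 0.046, 0.076], 0.67)]
side rack [([0.546, 0.262, 0.006], 0.8)]
side divider [([0.349, 0.049, 0.037], 0.94), ([0.256, 0.324, 0.06], 0.93), ([0.372, 0.226, 0.069], 0.91), ([0.618, 0.416, 0.059], 0.87), ([0.556, 0.253, 0.056], 0.62)]
side lid []
side motor0 [([0.457, -0.24, 0.046], 0.86), ([0.534, -0.263, 0.04], 0.83), ([0.558, -0.378, 0.05], 0.63)]
side latch_left_tip [([0.53, 0.107, 0.153], 0.42)]
side screwdriver [([0.738, 0.169, 0.014], 0.79), ([0.558, -0.375, 0.053], 0.59)]
side drill_body [([0.795, -0.155, 0.038], 0.75)]
side screw_tub [([0.745, 0.002, 0.022], 0.9)]
```

View pics/s1.png

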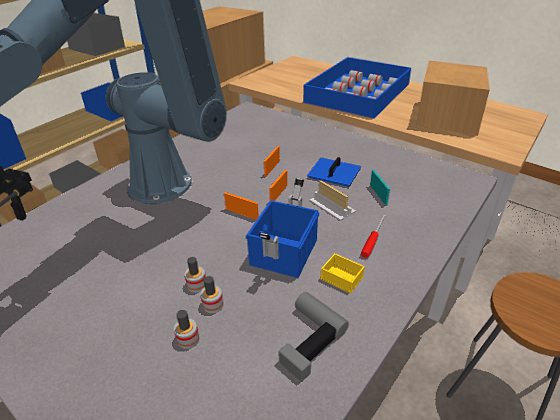

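View pics/d1.png

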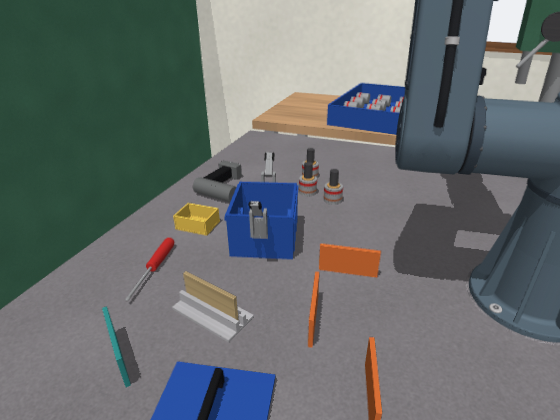

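The pictures show the blue box mid-table (scene 283,240), three motors (195,275), (210,295) and (186,330), and the wooden divider in the rack (333,195). The lid is flat at (335,172), the decoys are orange and turquoise, and both latches are up or leaning outwards.

```bash
cat > h.py <<'E'
from rig import *
import cv2,numpy as np
from scipy.spatial.transform import Rotation as R
def cloud(n,m=None):
    c=camera_model(n);a,d=grab_frame(n)
    K=np.array([[c['fx'],0,c['cx']],[0,c['fy'],c['cy']],[0,0,1]])
    v,u=np.mgrid[0:420,0:560]
    p=cv2.undistortPoints(np.stack([u,v],-1).reshape(-1,1,2).astype(np.float64),K,c['dist']).reshape(420,560,2)
    P=np.stack([p[...,0]*d,-p[...,1]*d,-d],-1)
    W=P@R.from_rotvec(c['attitude']).as_matrix().T+c['origin']
    W[d==0]=np.nan
    return a,W
def near(W,c,r,z0,z1):
    return W[(np.hypot(W[...,0]-c[0],W[...,1]-c[1])<r)&(W[...,2]>z0)&(W[...,2]<z1)]
def rect(P):
    (c,s,a)=cv2.minAreaRect(P[:,:2].astype(np.float32)*1000)
    if s[0]<s[1]: s=(s[1],s[0]);a+=90
    return np.round(c,1),np.round(s,1),round((a+90)%180-90,1),len(P)
def circ(P):
    x,y=P[:,0],P[:,1];s=np.linalg.lstsq(np.c_[2*x,2*y,np.ones(len(x))],x*x+y*y,rcond=None)[0]
    return np.round(s[:2]*1000,1),round(np.sqrt(s[2]+s[0]**2+s[1]**2)*1000,1)
def go(p,yaw,tilt=None):
    """rows entry to bring TCP to p(m), tool down, tool-x at yaw deg (tool y = -perp)"""
    s=state();Rc=R.from_rotvec(s['tool_rot'])
    T=R.from_euler('z',yaw,degrees=True)*R.from_euler('x',180,degrees=True)
    if tilt is not None: T=tilt*T
    print('row',np.round(Rc.inv().apply(np.array(p)-s['tool_pos'])*100,2).tolist(),np.round((Rc.inv()*T).as_rotvec(),3).tolist())
def st():
    s=state();m=R.from_rotvec(s['tool_rot']).as_matrix()
    print('t',round(s['time_s'],2),'p',np.round(s['tool_pos'],4),'yaw',round(np.degrees(np.arctan2(m[1,0],m[0,0])),2),'tilt',np.round(m[:,2],3),'F',np.round(s['ft_force'],1),'w',round(s['width'],4),'g',round(s['gripper_force'],1),'q6',round(s['joint_positions'][5],2))
E
python3 - <<'E'
from h import *
st()
for n in("scene","side"):
    a,W=cloud(n); print(n,'table z',np.nanmedian(near(W,(.65,-.1),.05,-.02,.02)[:,2]))
    P=near(W,(.56,0),.13,.102,.112);print('rim',rect(P),np.median(P[:,2]))
    P=near(W,(.56,0),.15,.118,.2);print('latch pts',[ (np.round(q.mean(0),3),np.round(q.min(0),3),np.round(q.max(0),3)) for q in(P[P[:,1]>0],P[P[:,1]<0]) if len(q)])
    P=near(W,(.556,.25),.09,.045,.09);print('div',rect(P),P[:,2].max())
    P=near(W,(.556,.25),.09,.004,.04);print('rack',rect(P))
    P=near(W,(.47,.41),.12,.006,.018);print('lid',rect(P),np.median(P[:,2]))
    P=near(W,(.47,.41),.12,.03,.06);print('handle',rect(P),np.percentile(P[:,2],95))
    for c in((.46,-.25),(.54,-.27),(.567,-.385)):
        P=near(W,c,.045,.055,.085);print('nose',circ(P),len(P));P=near(W,c,.05,.01,.04);print('can',circ(P),len(P))
E
```

```text
t 1.0 p [ 0.1786 -0.5466  0.3027] yaw 18.09 tilt [ 0. -0. -1.] F [-0.5 -0.1  0.2] w 0.0881 g 0.0 q6 -0.21
scene table z -0.0012608205820072715
rim (array([565.4, -19.6]), array([206.3, 150.5]), -73.7, 551) 0.10588424679619168
latch pts [(array([0.536, 0.083, 0.141]), array([0.52 , 0.054, 0.118]), array([0.559, 0.112, 0.169])), (array([ 0.601, -0.123,  0.14 ]), array([ 0.577, -0.146,  0.118]), array([ 0.612, -0.094,  0.169]))]
div (array([559.1, 245.5]), array([122. ,  12.8]), -13.7, 240) 0.07192907750008015
rack (array([557.3, 241.6]), array([146.5,  71.5]), -7.6, 528)
lid (array([459.4, 418.6]), array([158.8, 148.7]), 12.5, 887) 0.01282049145200903
handle (array([460.7, 417.1]), array([89.7, 11.9]), -77.5, 70) 0.04628880003235508
nose (array([ 461.3, -256.4]), np.float64(10.6)) 86
can (array([ 459.9, -254.5]), np.float64(26.0)) 159
nose (array([ 542.3, -277.8]), np.float64(10.8)) 82
can (array([ 541.3, -277.7]), np.float64(25.6)) 183
nose (array([ 568. , -387.4]), np.float64(10.7)) 90
can (array([ 568. , -387.6]), np.float64(24.9)) 200
side table z 0.01818210128105968
rim (array([56
[... 198 characters left out ...]
.14 ]), array([ 0.571, -0.145,  0.118]), array([ 0.609, -0.092,  0.167]))]
div (array([559. , 247.2]), array([124.2,  11. ]), -13.0, 735) 0.07203341174387051
rack (array([558.1, 247. ]), array([141.6,  72.2]), -12.8, 1889)
lid (array([476.8, 365.3]), array([170.3, 149.3]), 21.7, 5130) 0.013525824609134707
handle (array([459.8, 415.8]), array([81.2, 13.1]), -78.7, 535) 0.04666504081300885
nose (array([ 458.1, -253.4]), np.float64(10.1)) 85
can (array([ 458.2, -253.9]), np.float64(24.5)) 180
nose (array([ 539.6, -277.1]), np.float64(10.8)) 83
can (array([ 539.5, -276.1]), np.float64(24.4)) 173
nose (array([ 565.6, -384.7]), np.float64(9.8)) 68
can (array([ 566.1, -384.3]), np.float64(24.3)) 64
```

```bash
python3 - <<'E'
from h import *
c=camera_model('wrist');s=state();Rt=R.from_rotvec(s['tool_rot']);print('cam in tool',Rt.inv().apply(c['origin']-s['tool_pos']),(Rt.inv()*R.from_rotvec(c['attitude'])).as_matrix().round(2).tolist(),c['fx'])
go((.5645,-.018,.42),16.2)
E
```

```text
cam in tool [ 0.0764054  -0.00014162 -0.08250671] [[0.0, 0.96, 0.29], [1.0, -0.0, 0.0], [0.0, 0.29, -0.96]] 349.0259381745163
row [53.1, -38.26, -11.73] [-0.0, -0.0, 0.033]
```

```bash
python3 -m pendant '[0,0,-6,0,0,0, 26.5,-19,-11.7,0,0,0.03, 26.5,-19,-11.7,0,0,0.03, 26.5,-19,-11.7,0,0,0.03, 26.5,-19,-11.7,0,0,0.03, 26.5,-19,-11.7,0,0,0.03, 26.5,-19,-11.7,0,0,0.03, 26.5,-19,-11.7,0,0,0.03]' 1 && python3 -m pendant '[26.6,-19.2,0,0,0,0, 26.6,-19.2,0,0,0,0, 26.6,-19.2,0,0,0,0, 26.6,-19.2,0,0,0,0, 26.6,-19.2,0,0,0,0, 26.6,-19.2,0,0,0,0, 26.6,-19.2,0,0,0,0, 26.6,-19.2,0,0,0,0]' ; cat > box.py <<'E'
from h import *
def fit(W,z0=.101,z1=.112,c0=(.5645,-.018),yaw0=16.2,r=.115,half=(.071,.082)):
    P=near(W,c0,r,z0,z1)
    from scipy.optimize import least_squares
    # rim top points lie between inner & outer rectangle: penalise outside band
    def res(q):
        R2=np.array([[np.cos(q[2]),np.sin(q[2])],[-np.sin(q[2]),np.cos(q[2])]])
        L=np.abs((P[:,:2]-q[:2])@R2.T)
        d=np.maximum(L[:,0]-(half[0]-.003),L[:,1]-(half[1]-.003)) # signed to mid-rim (Linf)
        return d
    s=least_squares(res,[*c0,np.radians(yaw0)],loss='soft_l1',f_scale=.003)
    return np.round([s.x[0]*1000,s.x[1]*1000,np.degrees(s.x[2])],1),len(P),round(np.median(np.abs(res(s.x)))*1000,1),np.median(P[:,2]).round(4)
E
python3 - <<'E'
from h import *
from box import fit
st()
for n in('wrist','scene','side'):
    a,W=cloud(n);print(n,fit(W))
    if n=='wrist':
        cv2.imwrite('pics/w1.png',a)
        P=near(W,(.5645,-.018),.16,.122,.2);q=np.radians(16.2);L=(P[:,:2]-[.5645,-.018])@np.array([[np.cos(q),-np.sin(q)],[np.sin(q),np.cos(q)]])
        for k in(1,-1):
            m=L[:,1]*k>0; print(len(L[m]),L[m].min(0),L[m].max(0),P[m][:,2].max())
E
```

```text
time_s: 1.9
tool_pos: [0.3728, -0.2812, 0.4209]
tool_rot: [3.108, 0.45, 0.002]
ft_force: [0.1, 0.6, -0.4]
width: 0.0881
gripper_force: 0.0
time_s: 2.7
tool_pos: [0.5738, -0.0214, 0.4192]
tool_rot: [-3.108, -0.454, 0.0]
ft_force: [-0.1, -1.0, -1.3]
width: 0.0877
gripper_force: 0.0
t 2.7 p [ 0.5738 -0.0214  0.4192] yaw 16.63 tilt [-0.     0.001 -1.   ] F [-0.1 -1.  -1.3] w 0.0877 g 0.0 q6 1.04
wrist (array([565.5, -16.1,  16.3]), 4154, np.float64(2.1), np.float64(0.1081))
1323 [-0.01667704  0.08345467] [0.01824062 0.13520609] 0.17087152522984211
1317 [-0.01647431 -0.13324229] [ 0.0183301 -0.0800199] 0.17063164997638336
scene (array([566.4, -19.8,  16.3]), 606, np.float64(2.1), np.float64(0.1059))
side (array([562.9, -15.8,  16.3]), 730, np.float64(1.9), np.float64(0.1058))
```

View pics/w1.png

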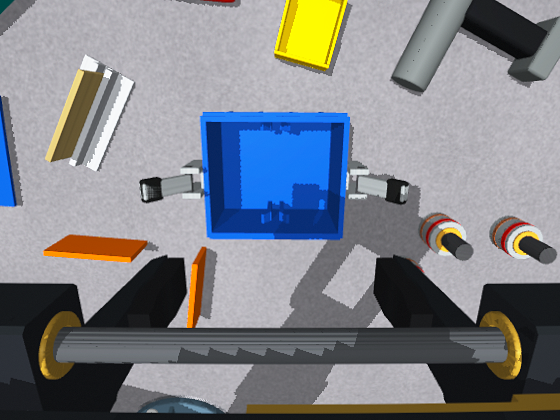

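Box is confirmed by three views at about (565,-17) mm, yaw 16.3°. Both latches lean outwards, with tips at z≈0.17, and the box is empty. Next I hover over the rack.

```bash
python3 - <<'E'
from h import *
go((.559,.247,.30),-13)
E
```

```text
row [6.41, -26.46, 11.95] [0.0, 0.001, 0.513]
```

```bash
python3 -m pendant '[6.4,-26.5,11.9,0,0,0.513, 6.4,-26.5,11.9,0,0,0.513, 6.4,-26.5,11.9,0,0,0.513, 6.4,-26.5,11.9,0,0,0.513, 6.4,-26.5,11.9,0,0,0.513, 6.4,-26.5,11.9,0,0,0.513, 6.4,-26.5,11.9,0,0,0.513, 6.4,-26.5,11.9,0,0,0.513]' 1 >/dev/null
python3 - <<'E'
from h import *
st()
a,W=cloud('wrist')
P=near(W,(.559,.247),.09,.06,.085);print('div',rect(P),np.percentile(P[:,2],[50,98]))
P=near(W,(.559,.247),.1,.004,.035);print('rack',rect(P))
c=rect(near(W,(.559,.247),.09,.06,.085))[0]
go((c[0]/1000,c[1]/1000,.128),-13)
E
```

```text
t 3.65 p [0.5588 0.2473 0.3002] yaw -12.98 tilt [-0.001 -0.001 -1.   ] F [-0.3 -0.7  0.8] w 0.0881 g 0.0 q6 2.02
div (array([558.2, 248.4]), array([121.3,   7.8]), -13.2, 1153) [0.07065995 0.07215777]
rack (array([557.9, 248.8]), array([140.2,  70.2]), -13.0, 7118)
row [-0.18, -0.17, 17.31] [0.001, -0.001, -0.001]
```

```bash
python3 -m pendant '[-0.18,-0.17,16,0,0,0, -0.18,-0.17,16,0,0,0, -0.18,-0.17,16,0,0,0, -0.18,-0.17,16,0,0,0, -0.18,-0.17,17.0,0,0,0, -0.18,-0.17,17.9,0,0,0, -0.18,-0.17,17.9,0,0,0]' 1 >/dev/null; python3 -c "from h import *;st()"; python3 -m pendant '[0,0,0,0,0,0,0,0,0,0,0,0,0,0,0,0,0,0,0,0,0,0,0,0,0,0,0,0,0,0,0,0,0,0,0,0,0,0,0,0,0,0,0,0,0,0,0,0]' 0 40; python3 -c "from h import *;st()"
```

```text
t 4.4 p [0.559  0.2496 0.1231] yaw -13.06 tilt [ 0.002  0.    -1.   ] F [-0.4 -0.   0.2] w 0.0882 g 0.0 q6 2.03
time_s: 5.2
tool_pos: [0.5579, 0.2499, 0.1217]
tool_rot: [3.121, -0.356, -0.0]
ft_force: [-0.1, 0.1, -0.5]
width: 0.0267
gripper_force: 0.0
t 5.2 p [0.5579 0.2499 0.1217] yaw -13.02 tilt [-0. -0. -1.] F [-0.1  0.1 -0.5] w 0.0267 g 0.0 q6 2.03
```

```bash
python3 -m pendant '[0,0.1,0,0,0,0,0,0.1,0,0,0,0,0,0.1,0,0,0,0,0,0.1,0,0,0,0,0,0.1,0,0,0,0,0,0.1,0,0,0,0]' 0 40; python3 -m pendant '[0,0.1,-3,0,0,0, 0,0.1,-6,0,0,0, 0,0.1,-10,0,0,0, 0,0.1,-14,0,0,0, 0,0.1,-14,0,0,0, 0,0.1,-14,0,0,0]'; python3 -c "
from h import *
st();a,W=cloud('wrist');cv2.imwrite('pics/w2.png',a)
go((.565,-.017,.26),16.3)"
```

```text
time_s: 5.8
tool_pos: [0.5576, 0.2489, 0.1216]
tool_rot: [3.121, -0.356, -0.0]
ft_force: [1.8, -0.1, -1.3]
width: 0.0077
gripper_force: 40.0
time_s: 6.4
tool_pos: [0.5578, 0.2481, 0.2628]
tool_rot: [-3.121, 0.356, -0.004]
ft_force: [0.2, -0.5, -1.3]
width: 0.0075
gripper_force: 40.0
t 6.4 p [0.5578 0.2481 0.2628] yaw -13.01 tilt [ 0.002  0.001 -1.   ] F [ 0.2 -0.5 -1.3] w 0.0075 g 40.0 q6 2.02
row [6.75, 25.62, 0.11] [0.0, 0.001, -0.512]
```

View pics/w2.png

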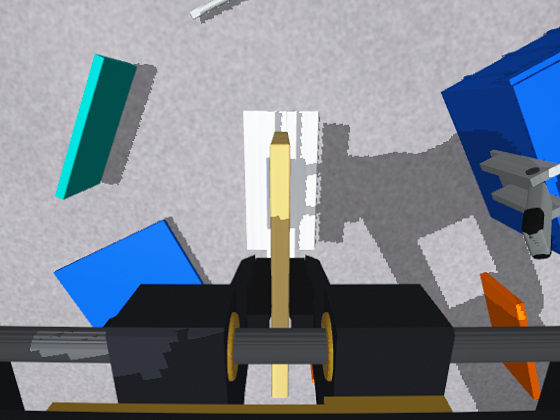

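The divider is held straight (it runs from about 280,140 to 280,395 in the wrist view). I carry it over to the box above latch height.

```bash
python3 -m pendant '[0,0,-5.8,0,0,0, 0,0,-5.8,0,0,0, 6.75,25.6,-5.8,0,0,-0.512, 6.75,25.6,-5.8,0,0,-0.512, 6.75,25.6,-5.8,0,0,-0.512, 6.75,25.6,-5.8,0,0,-0.512, 6.75,25.6,-5.8,0,0,-0.512, 6.75,25.6,-5.8,0,0,-0.512]' ->/dev/null;  python3 -m pendant '[0,0,0,0,0,0, 0,0,0,0,0,0]' >/dev/null; python3 -c "
from h import *
from box import fit
st();a,W=cloud('wrist');print(fit(W))
P=near(W,(.565,-.017),.09,.19,.26);print('div',rect(P),P[:,2].min(),P[:,2].max())
go((.565,-.017,.20),16.3)"
```

```text
t 7.45 p [ 0.565  -0.0169  0.318 ] yaw 16.22 tilt [-0.003  0.001 -1.   ] F [-0.1  0.2 -0.5] w 0.0075 g 40.0 q6 1.05
(array([566.3, -16.2,  16.2]), 6447, np.float64(2.2), np.float64(0.108))
div (array([597.5, -12.6]), array([55.8, 32.2]), 2.2, 445) 0.20778387012034788 0.2599817825884747
row [-0.02, 0.11, 11.83] [-0.002, 0.002, 0.0]
```

```bash
python3 -m pendant '[0.02,0.08,6,0,0,0, 0.02,0.08,10,0,0,0, 0.02,0.08,11.8,0,0,0, 0.02,0.08,12.4,0,0,0, 0.02,0.08,12.8,0,0,0, 0.02,0.08,12.8,0,0,0]' >/dev/null; python3 -c "from h import *;st();go((.5653,-.0167,.19),16.3)";  python3 -m pendant '[0,0,0.4,0,0,0, 0,0,0.8,0,0,0, 0,0,1.2,0,0,0, 0,0,1.6,0,0,0]' >/dev/null; python3 -c "from h import *;st();go((.5653,-.0167,.175),16.3)"
```

```text
t 8.1 p [ 0.5666 -0.0168  0.1926] yaw 16.38 tilt [ 0.002 -0.    -1.   ] F [-0.6  0.1 -0.2] w 0.0075 g 40.0 q6 1.05
row [-0.13, -0.05, 0.26] [0.001, -0.001, 0.001]
t 8.5 p [ 0.5661 -0.0175  0.1757] yaw 16.31 tilt [ 0.001 -0.    -1.   ] F [ 0.5  0.5 -2.2] w 0.0076 g 40.0 q6 1.05
row [-0.06, -0.1, 0.07] [0.0, -0.001, 0.0]
```

```bash
python3 -m pendant '[0,-0.05,0.4,0,0,0, 0,-0.05,0.8,0,0,0, 0,-0.05,1.2,0,0,0, 0,-0.05,1.6,0,0,0, 0,-0.05,1.6,0,0,0]' >/dev/null; python3 -c "from h import *;st()";  python3 -m pendant '[0,0,0.4,0,0,0, 0,0,0.8,0,0,0, 0,0,1.2,0,0,0, 0,0,1.8,0,0,0, 0,0,2.0,0,0,0, 0,0,2.0,0,0,0]' >/dev/null; python3 -c "from h import *;st()"
```

```text
t 9.0 p [ 0.5654 -0.0168  0.1589] yaw 16.32 tilt [-0.001  0.    -1.   ] F [ 0.3 -0.3 -0.8] w 0.0079 g 40.0 q6 1.05
t 9.6 p [ 0.5655 -0.0168  0.1391] yaw 16.32 tilt [-0.001  0.    -1.   ] F [ 0.2 -0.3 -1.2] w 0.0078 g 40.0 q6 1.05
```

```bash
python3 -m pendant '[0,0,0.4,0,0,0, 0,0,0.6,0,0,0, 0,0,0.6,0,0,0]' >/dev/null;  python3 -m pendant '[0,0,0,0,0,0, 0,0,0,0,0,0,0,0,0,0,0,0,0,0,0,0,0,0,0,0,0,0,0,0,0,0,-3,0,0,0,0,0,-5,0,0,0,0,0,-5,0,0,0]' 0.35 >/dev/null;python3 -c "from h import *;st()";  python3 -m pendant '[0,0,0,0,0,0, 0,0,0,0,0,0,0,0,0,0,0,0,0,0,0,0,0,0,0,0,0,0,0,0,0,0,0,0,0,0]' 0 10 >/dev/null
python3 -c "
from h import *
st();a,W=cloud('wrist')
q=np.radians(16.3);P=near(W,(.5655,-.0165),.062,.04,.1);L=(P[:,:2]-[.5655,-.0165])@np.array([[np.cos(q),-np.sin(q)],[np.sin(q),np.cos(q)]]);m=abs(L[:,1])<.012;print(np.percentile(P[m][:,2],[5,50,95]),m.sum(),L[m].min(0),L[m].max(0))
go((.5655,-.0165,.140),16.3)"
```

```text
t 10.7 p [ 0.5677 -0.0173  0.1868] yaw 16.32 tilt [ 0.006 -0.001 -1.   ] F [0.3 0.2 0.6] w 0.0307 g 0.0 q6 1.05
t 11.3 p [ 0.5657 -0.0169  0.1834] yaw 16.32 tilt [-0.001  0.    -1.   ] F [ 0.8 -0.4  0.1] w 0.0004 g 0.0 q6 1.05
[0.06188995 0.07034628 0.07153126] 2197 [-0.05951353 -0.01189038] [0.06065466 0.01198178]
row [-0.01, -0.05, 4.35] [-0.0, 0.0, 0.0]
```

```bash
python3 -m pendant '[0,0,2,0,0,0, 0,0,4,0,0,0, 0,0,4.6,0,0,0, 0,0,4.9,0,0,0,0,0,5.1,0,0,0,0,0,5.1,0,0,0,0,0,5.1,0,0,0]' 0 10 >/dev/null;python3 -c "from h import *;st()"
```

```text
t 12.05 p [ 0.5663 -0.0173  0.1344] yaw 16.33 tilt [ 0.001 -0.001 -1.   ] F [-3.8  0.8  5.7] w 0.0004 g 3.0 q6 1.05
```

```bash
python3 -m pendant '[0,0,0.15,0,0,0, 0,0,0.3,0,0,0, 0,0,0.3,0,0,0, 0,0,0.3,0,0,0]' >/dev/null;python3 -c "from h import *;st()"; python3 -m pendant '[0,0,-5,0,0,0, 0,0,-10,0,0,0, 0,0,-15,0,0,0, 0,0,-20,0,0,0,0,0,-20,0,0,0]' 1 >/dev/null; python3 -c "
from h import *
st();a,W=cloud('wrist');cv2.imwrite('pics/w3.png',a[60:320])
q=np.radians(16.3);P=near(W,(.5655,-.0165),.062,.04,.1);L=(P[:,:2]-[.5655,-.0165])@np.array([[np.cos(q),-np.sin(q)],[np.sin(q),np.cos(q)]]);m=(abs(L[:,1])<.004)
for a,b in((-.05,-.03),(-.03,0),(0,.03),(.03,.05)):
  k=m&(L[:,0]>a)&(L[:,0]<b);print(a,np.median(P[k][:,2]),k.sum())
go((.5,-.3,.40),16)"
```

```text
t 12.45 p [ 0.5667 -0.0179  0.1343] yaw 16.35 tilt [ 0.001 -0.002 -1.   ] F [-13.4  -2.2  27.1] w 0.0005 g 13.7 q6 1.05
t 12.95 p [ 0.5691 -0.0175  0.3398] yaw 16.34 tilt [ 0.016 -0.004 -1.   ] F [-0.4  0.   0.3] w 0.0384 g 0.0 q6 1.05
-0.05 0.07047982132625291 125
-0.03 0.07063443078086468 192
0 0.07081103570917954 206
0.03 0.07074761703179996 138
row [-14.4, 25.26, -6.43] [0.005, -0.009, 0.006]
```

View pics/w3.png

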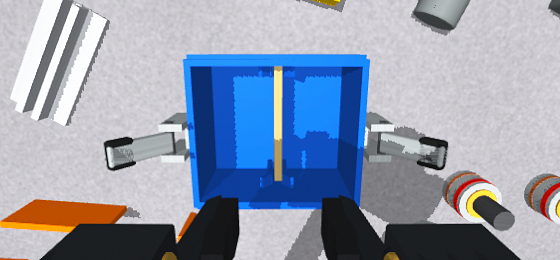

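The divider sits centred and level in the slots (image column 278) and did not move under a 27 N push, so it is home. I turn and move over the motors.

```bash
python3 -m pendant '[-14.4,25.3,-3,0,0,0.8, -14.4,25.3,-3,0,0,0.8, -14.4,25.3,-3,0,0,0.8,-14.4,25.3,-3,0,0,0.8,-14.4,25.3,-3,0,0,0.8,-14.4,25.3,-3,0,0,0.8,-14.4,25.3,-3,0,0,0.8,-14.4,25.3,-3,0,0,0.8]' 0.9 >/dev/null; python3 -c "from h import *;st();go((.5,-.3,.38),106.3)"
```

```text
t 13.8 p [ 0.498  -0.3008  0.3586] yaw -29.62 tilt [-0.001  0.002 -1.   ] F [ 0.7 -0.5 -0.2] w 0.0791 g 0.0 q6 1.34
row [0.13, -0.17, -2.14] [-0.003, -0.0, -2.372]
```

Turned the wrong way (positive tool z is negative yaw), so I turn back by -2.37.

```bash
python3 -m pendant '[0,0,-2,0,0,-1.2,0,0,-2,0,0,-1.2,0,0,-2,0,0,-1.2,0,0,-2,0,0,-1.2,0,0,-2,0,0,-1.2,0,0,-2,0,0,-1.2,0,0,-2,0,0,-1.2,0,0,-2,0,0,-1.2]' >/dev/null;python3 -m pendant '[0,0,0,0,0,-1.172,0,0,0,0,0,-1.172,0,0,0,0,0,-1.172,0,0,0,0,0,-1.172,0,0,0,0,0,-1.172,0,0,0,0,0,-1.172,0,0,0,0,0,-1.172,0,0,0,0,0,-1.172]' >/dev/null; cat >mot.py <<'E'
from h import *
def motors(n):
    a,W=cloud(n)
    out=[]
    for r in spot_in('motor0',n):
        p=r['point']
        P=near(W,p,.05,.053,.088)
        if len(P)<20: print(n,'few',np.round(p,3),round(r['confidence'],2));continue
        C=near(W,P.mean(0),.04,.008,.042)
        T=near(W,P.mean(0),.02,.0885,.1)
        print(n,'nose',*circ(P),'can',*(circ(C) if len(C)>20 else ('-',)),'top',np.round(T.mean(0)*1000,1) if len(T) else '-',round(r['confidence'],2))
    return a
E
python3 - <<'E'
from mot import *
st();a=motors('wrist');cv2.imwrite('pics/w4.png',a);motors('scene');motors('side')
go((.459,-.2545,.20),106.3)
E
```

```text
t 15.4 p [ 0.4992 -0.298   0.379 ] yaw 106.9 tilt [-0.001  0.001 -1.   ] F [-0.5 -0.6  0.9] w 0.0789 g 0.0 q6 -1.04
wrist nose [ 567.3 -386.2] 11.7 can [ 567.2 -386.2] 26.0 top [ 566.8 -384.8   92. ] 0.9
wrist nose [ 459.1 -254.7] 11.7 can [ 459.  -254.9] 26.3 top [ 459.4 -254.2   92.6] 0.75
wrist nose [ 540.5 -277.4] 11.7 can [ 540.7 -277.5] 26.2 top [ 539.9 -276.9   92.4] 0.74
scene nose [ 542.2 -278. ] 10.7 can [ 541.5 -277.8] 25.4 top [ 542.7 -278.    90.7] 0.87
scene nose [ 568.9 -388. ] 10.2 can [ 568.  -387.5] 24.7 top [ 568.4 -387.9   90.8] 0.78
scene nose [ 462.  -256.9] 10.1 can [ 460.1 -255.3] 25.0 top [ 461.8 -256.1   90.5] 0.73
side nose [ 457.6 -252.3] 9.3 can [ 458.4 -254.3] 24.8 top [ 458.6 -253.2   90.6] 0.6
side nose [ 539.4 -275.7] 10.1 can [ 539.6 -277. ] 24.7 top [ 539.2 -275.4   90.3] 0.58
side nose [ 565.4 -384. ] 9.6 can [ 566.4 -385.8] 25.1 top [ 566.3 -384.6   90.4] 0.52
row [5.42, -2.57, 17.95] [-0.0, -0.0, 0.0]
```

View pics/w4.png

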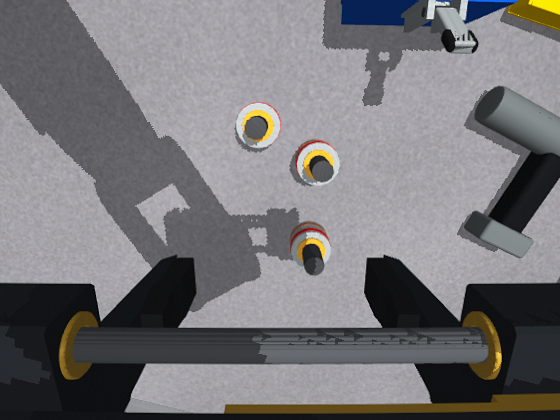

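Exactly three motors are on the bench: wrist pixels (258,126), (318,165) and (312,250). I grasp the first at (459,-254.7).

```bash
python3 -m pendant '[5.42,-2.57,12,0,0,0,5.42,-2.57,16,0,0,0,5.42,-2.57,20,0,0,0,5.42,-2.57,23,0,0,0,5.42,-2.57,24.7,0,0,0,5.42,-2.57,24.7,0,0,0]' 0.8 >/dev/null;python3 -c "from h import *;st()"; python3 -m pendant '[0,0,0,0,0,0,0,0,0,0,0,0,0,0,0,0,0,0,0,0,0,0,0,0,0,0,0,0,0,0,0,0,0,0,0,0,0,0,0,0,0,0,0,0,0,0,0,0]' 0 30; python3 -m pendant '[0,0,-4,0,0,0, 0,0,-9,0,0,0, 0,0,-14,0,0,0, 0,0,-19,0,0,0, 0,0,-22,0,0,0,0,0,-22,0,0,0]'; python3 -c "
from h import *
st();go((.5489,-.0633,.355),106.3)"
```

```text
t 16.3 p [ 0.4552 -0.252   0.127 ] yaw 106.32 tilt [-0.009  0.008 -1.   ] F [-0.8  0.4  0.1] w 0.0703 g 0.0 q6 -1.02
time_s: 17.1
tool_pos: [0.4592, -0.2557, 0.1334]
tool_rot: [1.881, 2.514, 0.0]
ft_force: [0.5, 1.4, 5.9]
width: 0.0232
gripper_force: 30.0
time_s: 17.7
tool_pos: [0.4599, -0.2565, 0.3573]
tool_rot: [1.877, 2.509, -0.001]
ft_force: [-0.4, 0.2, -2.3]
width: 0.0233
gripper_force: 30.0
t 17.7 p [ 0.4599 -0.2565  0.3573] yaw 106.39 tilt [ 0.006 -0.006 -1.   ] F [-0.4  0.2 -2.3] w 0.0233 g 30.0 q6 -1.02
row [16.02, 13.99, 0.17] [0.004, 0.007, 0.002]
```

```bash
python3 -m pendant '[16,14,0,0,0,0,16,14,0,0,0,0,16,14,0,0,0,0,16,14,0,0,0,0,16,14,0,0,0,0,16,14,0,0,0,0,16,14,0,0,0,0]' >/dev/null; python3 -c "from h import *;st();go((.5489,-.0633,.145),106.3)"
```

```text
t 18.4 p [ 0.5471 -0.063   0.3507] yaw 106.4 tilt [-0.003  0.    -1.   ] F [-0.6 -0.2 -2.9] w 0.023 g 30.0 q6 -0.62
row [-0.1, 0.23, 20.57] [-0.003, -0.001, 0.002]
```

```bash
python3 -m pendant '[0,0.1,4,0,0,0,0,0.1,8,0,0,0,0,0.1,10,0,0,0,0,0.1,10,0,0,0,0,0.1,10,0,0,0]' >/dev/null; python3 -c "
from h import *
st();go((.5489,-.0633,.145),106.3)"
```

```text
t 18.9 p [ 0.5486 -0.0637  0.2529] yaw 106.26 tilt [-0.001 -0.    -1.   ] F [-0.1 -1.4 -2.4] w 0.0231 g 30.0 q6 -0.61
row [0.03, 0.04, 10.79] [-0.001, 0.0, -0.001]
```

Release opening is set to about 32 mm (0.37).

```bash
python3 -m pendant '[0,0,4,0,0,0,0,0,7,0,0,0,0,0,9.5,0,0,0,0,0,10.8,0,0,0,0,0,11.2,0,0,0,0,0,11.4,0,0,0,0,0,11.5,0,0,0,0,0,11.5,0,0,0]' >/dev/null; python3 -c "from h import *;st()"; python3 -m pendant '[0,0,0.1,0,0,0,0,0,0.1,0,0,0]' >/dev/null; python3 -c "from h import *;st()"
```

```text
t 19.7 p [ 0.5502 -0.0629  0.1398] yaw 106.39 tilt [ 0.003 -0.002 -1.   ] F [-2.7 -2.2  4.1] w 0.0231 g 30.0 q6 -0.61
t 19.9 p [ 0.5504 -0.0633  0.1396] yaw 106.4 tilt [ 0.004 -0.003 -1.   ] F [-4.2 -3.3 10.2] w 0.0232 g 30.0 q6 -0.61
```

```bash
python3 -m pendant '[0,0,-0.1,0,0,0,0,0,-0.1,0,0,0,0,0,-0.1,0,0,0,0,0,-0.1,0,0,0,0,0,-0.1,0,0,0,0,0,-3,0,0,0,0,0,-8,0,0,0,0,0,-12,0,0,0]' 0.37 >/dev/null;  python3 -m pendant '[0,0,-5,0,0,0,0,0,-10,0,0,0,0,0,-10,0,0,0]' 0.37 >/dev/null; python3 - <<'E'
from mot import *
st();motors('wrist');motors('scene')
go((.5405,-.2774,.355),106.3)
E
```

```text
t 21.0 p [ 0.5515 -0.0629  0.3652] yaw 106.4 tilt [ 0.013 -0.004 -1.   ] F [ 0.1 -0.2  0.9] w 0.033 g 0.0 q6 -0.61
wrist nose [550.3 -61.3] 36.5 can [541.4 -59.8] 29.8 top [549.8 -62.5  98.1] 0.97
wrist nose [ 567.8 -384.8] 11.2 can [ 568.2 -385.8] 26.0 top - 0.79
wrist nose [542.6  53.1] 25.4 can [545.1  47. ] 24.8 top [540.7  57.4  94.3] 0.53
wrist few [ 0.562 -0.268  0.047] 0.46
scene nose [ 542.6 -278.2] 10.5 can [ 541.6 -278. ] 25.2 top [ 542.8 -278.4   90.5] 0.76
scene nose [ 568.1 -387.5] 10.7 can [ 567.9 -387.4] 24.8 top [ 568.4 -388.    90.9] 0.75
scene nose [553.8 -68.4] 43.1 can [553.9 -90.1] 24.8 top [553.7 -71.4  96.2] 0.38
row [-20.45, -6.82, -0.01] [-0.002, -0.001, 0.002]
```

```bash
python3 -m pendant '[-20.4,-6.8,0,0,0,0,-20.4,-6.8,0,0,0,0,-20.4,-6.8,0,0,0,0,-20.4,-6.8,0,0,0,0,-20.4,-6.8,0,0,0,0,-20.4,-6.8,0,0,0,0,-20.4,-6.8,0,0,0,0]' 0.8 >/dev/null; python3 - <<'E'
from mot import *
st();motors('wrist')
go((.5405,-.2774,.133),106.3)
E
```

```text
t 21.9 p [ 0.5409 -0.276   0.3551] yaw 106.38 tilt [-0.002  0.003 -1.   ] F [1.1 0.1 0.7] w 0.0707 g 0.0 q6 -0.95
wrist nose [ 540.5 -277.5] 11.7 can [ 540.5 -277.5] 26.1 top [ 540.2 -276.8   92.4] 0.97
wrist nose [ 567.2 -385.8] 11.7 can [ 567.3 -386.2] 26.0 top [ 566.8 -384.1   91.9] 0.86
row [-0.22, -0.14, 22.31] [-0.0, -0.001, 0.003]
```

```bash
python3 -m pendant '[-0.1,-0.1,5,0,0,0,-0.1,-0.1,10,0,0,0,-0.1,-0.1,15,0,0,0,-0.1,-0.1,19,0,0,0,-0.1,-0.1,21.5,0,0,0,-0.1,-0.1,22.2,0,0,0,-0.1,-0.1,22.2,0,0,0]' 0.8 >/dev/null;python3 -c "from h import *;st()"; python3 -m pendant '[0,0,0,0,0,0,0,0,0,0,0,0,0,0,0,0,0,0,0,0,0,0,0,0,0,0,0,0,0,0,0,0,0,0,0,0,0,0,0,0,0,0,0,0,0,0,0,0]' 0 30|tail -2; python3 -m pendant '[0,0,-4,0,0,0, 0,0,-9,0,0,0, 0,0,-14,0,0,0, 0,0,-19,0,0,0, 0,0,-22,0,0,0,0,0,-22,0,0,0]' >/dev/null; python3 -c "
from h import *
st();go((.6035,-.0474,.355),106.3)"
```

```text
t 22.7 p [ 0.5406 -0.2767  0.1342] yaw 106.49 tilt [-0.001  0.001 -1.   ] F [ 0.6 -0.6  0.4] w 0.0708 g 0.0 q6 -0.96
width: 0.0236
gripper_force: 30.0
t 24.1 p [ 0.5418 -0.2793  0.3599] yaw 106.39 tilt [ 0.007 -0.006 -1.   ] F [ 1.2 -1.4 -4.2] w 0.023 g 30.0 q6 -0.96
row [20.51, 12.46, 0.4] [0.005, 0.007, 0.002]
```

```bash
python3 -m pendant '[20.6,12.4,0,0,0,0,20.6,12.4,0,0,0,0,20.6,12.4,0,0,0,0,20.6,12.4,0,0,0,0,20.6,12.4,0,0,0,0,20.6,12.4,0,0,0,0,20.6,12.4,0,0,0,0]' >/dev/null;  python3 -m pendant '[0,0,4,0,0,0,0,0,8,0,0,0,0,0,10,0,0,0,0,0,10,0,0,0,0,0,10,0,0,0]' >/dev/null; python3 -c "
from h import *
st();go((.6035,-.0474,.145),106.3)"
```

```text
t 25.3 p [ 0.601  -0.0468  0.254 ] yaw 106.3 tilt [-0.002  0.    -1.   ] F [-0.7  0.1 -2.7] w 0.0232 g 30.0 q6 -0.56
row [-0.13, 0.25, 10.9] [-0.002, -0.001, -0.0]
```

```bash
python3 -m pendant '[-0.1,0.28,0,0,0,0,-0.1,0.28,0,0,0,0,-0.1,0.28,4,0,0,0,-0.1,0.28,7,0,0,0,-0.1,0.28,9.5,0,0,0,-0.1,0.28,10.8,0,0,0,-0.1,0.28,11.2,0,0,0,-0.1,0.28,11.4,0,0,0]' >/dev/null; python3 -c "from h import *;st()"; python3 -m pendant '[0,0,0.1,0,0,0,0,0,0.2,0,0,0,0,0,0.2,0,0,0]' >/dev/null; python3 -c "from h import *;st()"
```

```text
t 26.1 p [ 0.6051 -0.0461  0.1417] yaw 106.39 tilt [ 0.002 -0.    -1.   ] F [-0.4  0.7 -3.7] w 0.0233 g 30.0 q6 -0.56
t 26.4 p [ 0.6057 -0.0467  0.1412] yaw 106.39 tilt [ 0.004 -0.002 -1.   ] F [-1.8 -2.7  5.8] w 0.023 g 30.0 q6 -0.56
```

```bash
python3 -m pendant '[0,0,-0.1,0,0,0,0,0,-0.1,0,0,0,0,0,-0.1,0,0,0,0,0,-0.1,0,0,0,0,0,-0.1,0,0,0,0,0,-3,0,0,0,0,0,-8,0,0,0,0,0,-12,0,0,0]' 0.33 >/dev/null;  python3 -m pendant '[0,0,-5,0,0,0,0,0,-10,0,0,0,0,0,-10,0,0,0]' 0.33 >/dev/null; python3 - <<'E'
from mot import *
st();motors('wrist');motors('scene')
go((.5672,-.386,.355),106.3)
E
```

```text
t 27.5 p [ 0.607  -0.0464  0.3678] yaw 106.4 tilt [ 0.014 -0.004 -1.   ] F [ 0.  -0.9  1.1] w 0.0292 g 0.0 q6 -0.56
wrist nose [555.9 -59.1] 37.6 can [553.9 -47.2] 20.7 top [550.4 -62.3  97.9] 0.88
wrist nose [591.  -93.8] 22.3 can [587.1 -80.3] 24.5 top [589.5 -89.5  94.2] 0.58
wrist nose [602.1 -44.8] 37.2 can [603.1 -41.1] 31.2 top [605.5 -46.   98.1] 0.56
scene nose [ 567.4 -387.3] 11.3 can [ 568.1 -387.5] 24.7 top [ 568.1 -387.9   90.9] 0.64
scene nose [612.9 -49. ] 40.2 can [620.2 -58.2] 32.7 top [615.  -56.8  94.4] 0.44
scene nose [553.5 -66.5] 43.6 can [556.6 -95.9] 17.4 top [552.1 -65.4  96.1] 0.39
row [-31.62, -13.1, 0.18] [-0.002, -0.001, 0.001]
```

```bash
python3 -m pendant '[-31.6,-13.1,0,0,0,0,-31.6,-13.1,0,0,0,0,-31.6,-13.1,0,0,0,0,-31.6,-13.1,0,0,0,0,-31.6,-13.1,0,0,0,0,-31.6,-13.1,0,0,0,0,-31.6,-13.1,0,0,0,0,-31.6,-13.1,0,0,0,0]' 0.8 >/dev/null;  python3 -m pendant '[0,0,0,0,0,0]' >/dev/null; python3 - <<'E'
from mot import *
st();motors('wrist')
go((.5672,-.386,.133),106.3)
E
```

```text
t 28.6 p [ 0.5669 -0.3865  0.3556] yaw 106.26 tilt [-0.003  0.004 -1.   ] F [ 0.7  1.  -0.4] w 0.0706 g 0.0 q6 -1.05
wrist nose [ 567.3 -386.3] 11.8 can [ 567.2 -386.2] 26.1 top [ 567.1 -385.4   92.4] 0.58
row [-0.17, -0.07, 22.41] [-0.001, -0.003, 0.002]
```

```bash
python3 -m pendant '[0,0,5,0,0,0,0,0,10,0,0,0,0,0,15,0,0,0,0,0,19,0,0,0,0,0,21.5,0,0,0,0,0,22.2,0,0,0,0,0,22.2,0,0,0]' 0.8 >/dev/null;python3 -c "from h import *;st()"; python3 -m pendant '[0,0,0,0,0,0,0,0,0,0,0,0,0,0,0,0,0,0,0,0,0,0,0,0,0,0,0,0,0,0,0,0,0,0,0,0,0,0,0,0,0,0,0,0,0,0,0,0]' 0 30|tail -2; python3 -m pendant '[0,0,-4,0,0,0, 0,0,-9,0,0,0, 0,0,-14,0,0,0, 0,0,-19,0,0,0, 0,0,-22,0,0,0,0,0,-22,0,0,0]' >/dev/null; python3 -c "
from h import *
st();go((.5543,.0216,.355),106.3)"
```

```text
t 29.4 p [ 0.5679 -0.3843  0.1359] yaw 106.48 tilt [-0.002  0.002 -1.   ] F [ 0.6 -0.4  0.3] w 0.0709 g 0.0 q6 -1.06
width: 0.0232
gripper_force: 30.0
t 30.8 p [ 0.5691 -0.387   0.3626] yaw 106.39 tilt [ 0.007 -0.007 -1.   ] F [ 0.2  0.1 -3.7] w 0.0234 g 30.0 q6 -1.06
row [39.62, 10.11, 0.48] [0.005, 0.008, 0.002]
```

```bash
python3 -m pendant '[39.5,10.1,0,0,0,0,39.5,10.1,0,0,0,0,39.5,10.1,0,0,0,0,39.5,10.1,0,0,0,0,39.5,10.1,0,0,0,0,39.5,10.1,0,0,0,0,39.5,10.1,0,0,0,0,39.5,10.1,0,0,0,0]' >/dev/null;  python3 -m pendant '[0,0,0,0,0,0,0,0,0,0,0,0,0,0,4,0,0,0,0,0,8,0,0,0,0,0,10,0,0,0,0,0,10,0,0,0,0,0,10,0,0,0]' >/dev/null; python3 -c "
from h import *
st();go((.5543,.0216,.145),106.3)"
```

```text
t 32.3 p [0.5534 0.0126 0.256 ] yaw 106.29 tilt [-0.002  0.    -1.   ] F [ 0.1  0.3 -2.5] w 0.0235 g 30.0 q6 -0.48
row [0.83, 0.36, 11.1] [-0.002, -0.001, -0.0]
```

```bash
python3 -m pendant '[0.8,0.3,0,0,0,0,0.8,0.3,0,0,0,0,0.8,0.3,0,0,0,0]' >/dev/null;python3 -c "
from h import *
st();go((.5543,.0216,.145),106.3)"; python3 -m pendant '[0,0,4,0,0,0,0,0,7,0,0,0,0,0,9,0,0,0,0,0,10.2,0,0,0,0,0,10.8,0,0,0,0,0,11.1,0,0,0,0,0,11.4,0,0,0]' >/dev/null; python3 -c "from h import *;st()"; python3 -m pendant '[0,0,0.1,0,0,0,0,0,0.2,0,0,0,0,0,0.2,0,0,0]' >/dev/null; python3 -c "from h import *;st()"
```

```text
t 32.6 p [0.5548 0.0225 0.258 ] yaw 106.42 tilt [ 0.002 -0.    -1.   ] F [-0.4  0.1 -4. ] w 0.0229 g 30.0 q6 -0.46
row [-0.06, -0.09, 11.3] [0.002, 0.001, 0.002]
t 33.3 p [0.555  0.0222 0.1437] yaw 106.39 tilt [ 0.002 -0.    -1.   ] F [-0.  -0.6 -3.5] w 0.0231 g 30.0 q6 -0.46
t 33.6 p [0.5555 0.0225 0.1435] yaw 106.4 tilt [ 0.003 -0.    -1.   ] F [-3.2  1.3  9.9] w 0.0233 g 30.0 q6 -0.46
```

```bash
python3 -m pendant '[0,0,-0.1,0,0,0,0,0,-0.1,0,0,0,0,0,-0.1,0,0,0,0,0,-0.1,0,0,0,0,0,-0.1,0,0,0,0,0,-3,0,0,0,0,0,-8,0,0,0,0,0,-12,0,0,0]' 0.4 >/dev/null;  python3 -m pendant '[0,0,-5,0,0,0,0,0,-10,0,0,0,-6,0,-14,0,0,0,-12,0,-14,0,0,0,-12,0,-14,0,0,0]' 0.4 >/dev/null; python3 - <<'E'
from mot import *
st();a=motors('wrist');cv2.imwrite('pics/w5.png',a);a,W=cloud('scene');cv2.imwrite('pics/s5.png',a)
go((.46,.4165,.36),11.8)
E
```

```text
t 34.9 p [ 0.5888 -0.0955  0.4027] yaw 106.34 tilt [ 0.003 -0.002 -1.   ] F [ 0.4 -0.2  0.1] w 0.0353 g 0.0 q6 -0.64
wrist nose [555.8  20.7] 34.0 can [555.2  27. ] 33.1 top [554.5  24.7  98.3] 0.92
wrist nose [553.4 -60.6] 37.0 can [550.1 -61.8] 32.5 top [550.2 -62.9  98.3] 0.88
wrist nose [603.1 -44. ] 36.3 can [607.2 -42.9] 32.7 top [605.3 -46.4  98.3] 0.57
row [52.65, 1.96, 4.06] [-0.0, 0.0, 1.648]
```

View pics/w5.png

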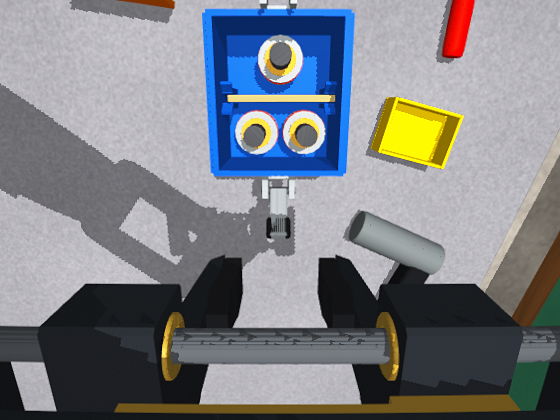

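View pics/s5.png

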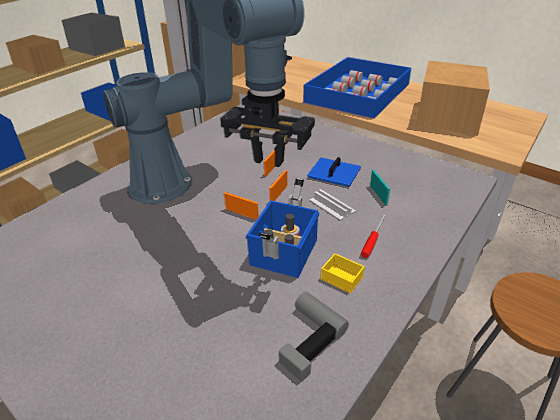

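All three motors stand upright in the box (wrist view 280,55, 255,133 and 305,133), with the divider between them at row 98. The bench has no other motors and the bystanders haven't moved. Next is the lid.

```bash
python3 -m pendant '[26,1,0,0,0,0.03,26,1,0,0,0,0.03,26,1,0,0,0,0.03,26,1,0,0,0,0.03,26,1,0,0,0,0.03,26,1,0,0,0,0.03,26,1,0,0,0,0.03]' 0.5 >/dev/null; python3 -m pendant '[26.4,0.8,4,0,0,0.03,26.4,0.8,4,0,0,0.03,26.4,0.8,4,0,0,0.03,26.4,0.8,4,0,0,0.03,26.4,0.8,4,0,0,0.03,26.4,0.8,4,0,0,0.03,26.4,0.8,4,0,0,0.03,26.4,0.8,4,0,0,0.03]' >/dev/null; python3 - <<'E'
from h import *
st();a,W=cloud('wrist')
P=near(W,(.46,.417),.12,.006,.02);print('lid',rect(P),np.median(P[:,2]))
P=near(W,(.46,.417),.07,.038,.06);r=rect(P);print('handle',r,np.median(P[:,2]))
go((r[0][0]/1000,r[0][1]/1000,.092),r[2]%180)
E
```

```text
t 36.55 p [0.466  0.4155 0.3605] yaw 102.91 tilt [-0.    -0.001 -1.   ] F [ 0.2  0.7 -0.5] w 0.0442 g 0.0 q6 0.31
lid (array([458.4, 421.2]), array([158.6, 138.3]), 12.4, 13460) 0.01455202486420415
handle (array([459., 421.]), array([89.6, 11.4]), -77.4, 788) 0.04614903114697674
row [0.76, -0.58, 26.88] [0.0, 0.001, 0.004]
```

```bash
python3 -m pendant '[0.76,-0.58,6,0,0,0,0.76,-0.58,12,0,0,0,0.76,-0.58,17,0,0,0,0.76,-0.58,22,0,0,0,0.76,-0.58,25.5,0,0,0,0.76,-0.58,27.3,0,0,0,0.76,-0.58,27.3,0,0,0,0.76,-0.58,27.3,0,0,0]' 0.5 >/dev/null;python3 -c "from h import *;st();go((.459,.421,.086),102.6)"; python3 -m pendant '[0,0,0,0,0,0,0,0,0,0,0,0,0,0,0,0,0,0,0,0,0,0,0,0,0,0,0,0,0,0,0,0,0,0,0,0]' 0 50; python3 -c "from h import *;st()"
```

```text
t 37.4 p [0.4592 0.4219 0.0888] yaw 102.83 tilt [ 0.001  0.    -1.   ] F [1.  0.  0.7] w 0.044 g 0.0 q6 0.33
row [-0.09, -0.04, 0.28] [0.001, -0.0, 0.004]
time_s: 38.0
tool_pos: [0.4582, 0.4233, 0.0886]
tool_rot: [1.956, 2.458, 0.002]
ft_force: [-0.8, -1.2, 6.7]
width: 0.0112
gripper_force: 50.0
t 38.0 p [0.4582 0.4233 0.0886] yaw 102.96 tilt [ 0.001  0.001 -1.   ] F [-0.8 -1.2  6.7] w 0.0112 g 50.0 q6 0.33
```

```bash
python3 -m pendant '[0,0,-2,0,0,0,0,0,-6,0,0,0,0,0,-11,0,0,0,0,0,-16,0,0,0,0,0,-21,0,0,0,0,0,-24,0,0,0,0,0,-26,0,0,0,0,0,-26,0,0,0]' >/dev/null; python3 -c "
from h import *
st()
a,W=cloud('wrist');P=near(W,(.459,.421),.14,.25,.28);print(rect(P),len(P),np.percentile(P[:,2],[5,50,95]) if len(P) else '')
go((.5678,-.0161,.345),16.3)"
```

```text
t 38.8 p [0.4585 0.4236 0.3511] yaw 102.97 tilt [ 0.005  0.003 -1.   ] F [ 0.7 -0.8 -2.7] w 0.0111 g 50.0 q6 0.33
(array([459.3, 421.8]), array([158.8, 138. ]), 12.8, 48249) 48249 [0.27583658 0.27689291 0.27796313]
row [-45.27, 0.85, 0.31] [0.001, -0.002, 1.512]
```

```bash
python3 -m pendant '[-22,0.4,0.3,0,0,0.756,-22,0.4,0.3,0,0,0.756,-22,0.4,0.3,0,0,0.756,-22,0.4,0.3,0,0,0.756,-22,0.4,0.3,0,0,0.756,-22,0.4,0.3,0,0,0.756,-22,0.4,0.3,0,0,0.756,-22,0.4,0.3,0,0,0.756]' >/dev/null; python3 -c "
from h import *
st();go((.5675,-.0162,.345),16.3)"
```

```text
t 39.65 p [0.5103 0.2104 0.3435] yaw 59.82 tilt [-0.002  0.    -1.   ] F [ 0.5  0.3 -2.3] w 0.0113 g 50.0 q6 0.7
row [-16.71, 16.33, -0.17] [-0.001, 0.002, 0.759]
```

```bash
python3 -m pendant '[-16.7,16.3,0,0,0,0.759,-16.7,16.3,0,0,0,0.759,-16.7,16.3,0,0,0,0.759,-16.7,16.3,0,0,0,0.759,-16.7,16.3,0,0,0,0.759,-16.7,16.3,0,0,0,0.759,-16.7,16.3,0,0,0,0.759,-16.7,16.3,0,0,0,0.759]' >/dev/null; python3 -m pendant '[0,0,3,0,0,0,0,0,6,0,0,0,0,0,9,0,0,0,0,0,11,0,0,0,0,0,11,0,0,0,0,0,11,0,0,0]' >/dev/null; python3 -c "
from h import *
st();a,W=cloud('wrist');cv2.imwrite('pics/w6.png',a)
P=near(W,(.5655,-.0165),.14,.15,.175);print(rect(P),np.percentile(P[:,2],[5,50,95]))
go((.5675,-.0162,.21),16.3)"
```

```text
t 41.05 p [ 0.5673 -0.0157  0.2352] yaw 16.31 tilt [-0.  0. -1.] F [ 0.3  0.1 -1.3] w 0.0118 g 50.0 q6 1.05
(array([565.2, -17.3]), array([267.3, 138.1]), -73.8, 53953) [0.15947912 0.16104733 0.16290421]
row [-0.04, -0.0, 2.61] [0.001, -0.002, -0.0]
```

```bash
python3 -c "
from h import *
a,W=cloud('wrist')
P=near(W,(.5655,-.0165),.108,.156,.168);print(rect(P))
q=np.radians(16.3);L=(P[:,:2]-[.5657,-.0167])@np.array([[np.cos(q),-np.sin(q)],[np.sin(q),np.cos(q)]]);k=abs(L[:,1])<.083
print(rect(P[k]),L[k].min(0),L[k].max(0))
"
```

```text
(array([565.5, -16.1]), array([159., 138.]), -73.9, 48272)
(array([565.5, -16.1]), array([159., 138.]), -73.9, 48272) [-0.06907791 -0.07904336] [0.06922215 0.07996144]
```

```bash
python3 -m pendant '[0,0,2,0,0,0,0,0,3,0,0,0,0,0,3.4,0,0,0,0,0,3.7,0,0,0,0,0,3.9,0,0,0,0,0,3.9,0,0,0]' >/dev/null; python3 -c "from h import *;st()"; python3 -m pendant '[0,0,0.2,0,0,0,0,0,0.4,0,0,0,0,0,0.6,0,0,0,0,0,0.7,0,0,0,0,0,0.7,0,0,0]' >/dev/null; python3 -c "from h import *;st()"
```

```text
t 41.75 p [ 0.5674 -0.0171  0.196 ] yaw 16.14 tilt [ 0. -0. -1.] F [ 0.5 -0.1 -1.8] w 0.0112 g 50.0 q6 1.05
t 42.25 p [ 0.5672 -0.017   0.1887] yaw 16.15 tilt [-0.  0. -1.] F [-1.2  0.3 -2.7] w 0.0113 g 50.0 q6 1.05
```

```bash
python3 -m pendant '[0,0,0.1,0,0,0,0,0,0.2,0,0,0,0,0,0.2,0,0,0]' >/dev/null; python3 -c "from h import *;st()"; python3 -m pendant '[0,0,0,0,0,0,0,0,0,0,0,0,0,0,0,0,0,0,0,0,0,0,0,0,0,0,0,0,0,0,0,0,-3,0,0,0,0,0,-8,0,0,0,0,0,-13,0,0,0]' 0.35 >/dev/null; python3 -m pendant '[0,0,-5,0,0,0,0,0,-10,0,0,0,0,0,-10,0,0,0]' >/dev/null; python3 -c "
from h import *
st();a,W=cloud('wrist');cv2.imwrite('pics/w7.png',a)
P=near(W,(.5655,-.0165),.102,.108,.122);print(rect(P))
c=[.5657,-.0165];q=np.radians(16.3);Rm=np.array([[np.cos(q),-np.sin(q)],[np.sin(q),np.cos(q)]]);L=(P[:,:2]-c)@Rm;k=(abs(L)<[.065,.075]).all(1)
print('plane',np.linalg.lstsq(np.c_[L[k],np.ones(k.sum())],P[k][:,2],rcond=None)[0])
P=near(W,c,.17,.122,.2);L=(P[:,:2]-c)@Rm
for s in(1,-1):
  m=(L[:,1]*s>.084)&(abs(L[:,0])<.02);Q=np.c_[L[m][:,1]*s,P[m][:,2]];t=Q[Q[:,1]>.15];print(Q.max(0),t.mean(0),L[m][:,0].min(),L[m][:,0].max())
"
```

```text
t 42.55 p [ 0.5673 -0.017   0.1886] yaw 16.16 tilt [ 0. -0. -1.] F [-7.9  1.2 12.2] w 0.0111 g 50.0 q6 1.05
t 43.65 p [ 0.5693 -0.0174  0.4256] yaw 16.16 tilt [ 0.014 -0.003 -1.   ] F [0.  0.5 0.7] w 0.0311 g 0.0 q6 1.05
(array([564.2, -16.9]), array([201.2, 142.2]), -73.8, 15905)
plane [-1.02638318e-04  1.77753356e-03  1.14597600e-01]
[0.13396464 0.17082048] [0.12131937 0.16179935] -0.018235450671185646 0.01673337971137524
[0.13387467 0.1707979 ] [0.12135418 0.16170258] -0.01960753002713241 0.016773902900540753
```

The lid is flat, with its top plane at z = 0.1146 and negligible slope, so it's seated. Now the +y latch: closed fingers go outside it, then sweep it over.

```bash
python3 -c "from h import *;st();go((.5185,.1445,.29),16.3)"; python3 -m pendant '[-0.1,-16.8,0,0,0,0,-0.1,-16.8,0,0,0,0,-0.1,-16.8,0,0,0,0,-0.1,-16.8,0,0,0,0,-0.1,-16.8,12,0,0,0,-0.1,-16.8,12,0,0,0,-0.1,-16.8,12,0,0,0,-0.1,-16.8,12,0,0,0]' 0 20 >/dev/null; python3 -c "from h import *;st();go((.5185,.1445,.207),16.3)"
```

```text
t 43.7 p [ 0.5684 -0.0173  0.4214] yaw 16.15 tilt [ 0.008 -0.002 -1.   ] F [ 0.2 -0.3 -0.5] w 0.0308 g 0.0 q6 1.05
row [-0.4, -16.99, 13.06] [0.004, -0.008, -0.003]
t 44.5 p [0.5166 0.144  0.2911] yaw 16.15 tilt [-0.01  -0.001 -1.   ] F [-0.6 -0.2  0.4] w 0.0004 g 0.0 q6 1.34
row [0.28, 0.02, 8.4] [-0.002, 0.01, -0.003]
```

```bash
python3 -m pendant '[0,0,4,0,0,0,0,0,8,0,0,0,0,0,8,0,0,0,0,0,8,0,0,0]' >/dev/null; python3 -c "from h import *;st()"; python3 -m pendant '[0,1,0,0,0,0,0,2,0,0,0,0,0,3,0,0,0,0,0,4,0,0,0,0,0,4.5,-1,0,0,0,0,5,-2,0,0,0,0,5,-2,0,0,0]' >/dev/null; python3 -c "
from h import *
st();s=state();print((s['tool_pos'][:2]-[.5657,-.0167])@np.array([[.9598,-.2807],[.2807,.9598]]))"
```

```text
t 44.9 p [0.5199 0.144  0.2176] yaw 16.13 tilt [-0. -0. -1.] F [-0.2  0.1  0.3] w 0.0005 g 0.0 q6 1.34
t 45.6 p [0.5347 0.0951 0.2389] yaw 16.1 tilt [ 0.004 -0.001 -1.   ] F [-0.1 -0.3  0.3] w 0.0006 g 0.0 q6 1.25
[0.00161939 0.11601145]
```

```bash
cat > lat.py <<'E'
from h import *
def lat(n):
    a,W=cloud(n)
    c=[.5657,-.0167];Rm=np.array([[.9598,-.2807],[.2807,.9598]])
    P=near(W,c,.17,.117,.2);L=(P[:,:2]-c)@Rm;k=abs(L[:,0])<.014
    for s in(1,-1):
        m=k&(L[:,1]*s>.02);Q=np.c_[L[m][:,1]*s,P[m][:,2]]
        if len(Q): print(n,s,len(Q),'z by y:',[(y,round(Q[(abs(Q[:,0]*1000-y)<4)][:,1].max()*1000)) for y in range(30,150,8) if (abs(Q[:,0]*1000-y)<4).any()])
    return a
E
python3 -c "
from lat import *
st();a=lat('wrist');b=lat('side');cv2.imwrite('pics/l1.png',cv2.resize(b[120:290,180:360],None,fx=3,fy=3))"
```

```text
t 45.6 p [0.5347 0.0951 0.2389] yaw 16.1 tilt [ 0.004 -0.001 -1.   ] F [-0.1 -0.3  0.3] w 0.0006 g 0.0 q6 1.25
wrist 1 3255 z by y: [(86, 130), (94, 181), (102, 200), (110, 200), (118, 200), (126, 200), (134, 200)]
side 1 371 z by y: [(86, 128), (94, 179), (102, 180), (110, 188), (126, 199), (134, 199)]
side -1 82 z by y: [(78, 127), (86, 123), (94, 133), (102, 141), (110, 148), (118, 161), (126, 166), (134, 162)]
```

View pics/l1.png

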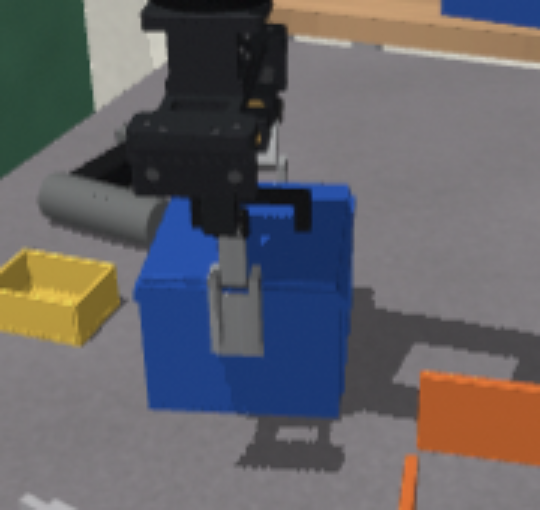

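The +y latch now stands upright (tip at y≈94, z≈0.18) with the finger behind it. I continue over the arc.

```bash
python3 -m pendant '[0,1.0,0.4,0,0,0,0,1.6,0.9,0,0,0,0,2.2,1.2,0,0,0,0,2.8,1.6,0,0,0,0,3.4,2.2,0,0,0,0,3.9,2.8,0,0,0,0,4.3,3.4,0,0,0,0,4.5,3.9,0,0,0]' >/dev/null; python3 -c "from h import *;st()"; python3 -m pendant '[0,0,0.4,0,0,0,0,0.1,0.7,0,0,0,0,0.1,0.9,0,0,0,0,0.1,0.9,0,0,0]' >/dev/null; python3 -c "
from lat import *
st();lat('wrist')"
```

```text
t 46.5 p [0.5461 0.0522 0.1971] yaw 16.12 tilt [ 0. -0. -1.] F [-0.3 -0.1  2.6] w 0.0005 g 0.9 q6 1.17
t 46.9 p [0.5462 0.052  0.1902] yaw 16.18 tilt [-0. -0. -1.] F [-7.  -1.4 14.9] w 0.0007 g 7.2 q6 1.17
wrist 1 8079 z by y: [(38, 128), (46, 128), (54, 154), (62, 200), (70, 173), (78, 200), (86, 166), (94, 130), (102, 130)]
```

```bash
python3 -m pendant '[0,0,0.1,0,0,0,0,0,0.2,0,0,0,0,0,0.2,0,0,0]' >/dev/null; python3 -c "from h import *;st()"; python3 -m pendant '[0,0,-5,0,0,0,0,0,-10,0,0,0,0,10,-10,0,0,0,0,23.8,-10,0,0,0,0,23.8,-10,0,0,0,0,23.8,-10,0,0,0,0,23.8,-10,0,0,0,0,23.8,-10,0,0,0]' >/dev/null; python3 -c "
from lat import *
st();lat('wrist');lat('scene');go((.6129,-.1779,.29),16.3)"
```

```text
t 47.25 p [0.5463 0.052  0.19  ] yaw 16.2 tilt [ 0.    -0.001 -1.   ] F [-12.5  -1.6  27.1] w -0.0 g 13.7 q6 1.17
t 48.05 p [ 0.6127 -0.1813  0.2858] yaw 15.88 tilt [-0.    -0.001 -1.   ] F [ 0.4  0.3 -0.6] w 0.0005 g 0.0 q6 0.82
wrist 1 230 z by y: [(38, 127)]
wrist -1 1876 z by y: [(62, 117), (78, 128), (86, 130), (94, 133), (102, 145), (110, 155), (118, 165), (126, 171), (134, 169)]
scene 1 133 z by y: [(30, 127), (38, 127), (46, 129), (54, 128), (62, 127), (70, 127), (78, 129), (86, 128), (94, 128), (102, 127)]
scene -1 103 z by y: [(54, 118), (86, 129), (94, 128), (102, 137), (110, 145), (118, 155), (126, 169), (134, 169)]
row [0.06, 0.11, -0.43] [-0.002, 0.001, -0.004]
```

+y latch is level (127–128 mm along its whole length). I do the same, mirrored, for the -y one.

```bash
python3 -m pendant '[0,0,4,0,0,0,0,0,7.2,0,0,0,0,0,7.2,0,0,0,0,0,7.2,0,0,0]' >/dev/null; python3 -c "from h import *;st()"; python3 -m pendant '[0,-1.3,0,0,0,0,0,-2.3,0,0,0,0,0,-3.3,0,0,0,0,0,-4.3,0,0,0,0,0,-4.8,-1,0,0,0,0,-5.4,-2,0,0,0,0,-5.4,-2,0,0,0]' >/dev/null; python3 -c "
from lat import *
st();s=state();print((s['tool_pos'][:2]-[.5657,-.0167])@np.array([[.9598,-.2807],[.2807,.9598]]));lat('wrist');lat('scene')"
```

```text
t 48.55 p [ 0.6122 -0.1751  0.2148] yaw 16.25 tilt [-0.001  0.001 -1.   ] F [0.  0.1 0.5] w 0.0003 g 0.0 q6 0.82
t 49.25 p [ 0.598  -0.1241  0.2368] yaw 16.19 tilt [ 0.002 -0.    -1.   ] F [-0.2 -0.8  0. ] w 0.0002 g 0.0 q6 0.89
[ 0.00080973 -0.1121822 ]
wrist 1 1586 z by y: [(38, 128), (46, 128), (54, 129), (62, 127)]
wrist -1 3610 z by y: [(78, 129), (86, 180), (94, 200), (102, 200), (110, 200), (118, 200), (126, 200)]
scene 1 133 z by y: [(38, 127), (46, 126), (54, 127), (62, 127), (70, 127), (78, 128), (86, 128), (94, 127), (102, 127)]
scene -1 180 z by y: [(78, 126), (86, 128), (94, 177), (102, 199), (110, 198), (118, 198), (126, 199), (134, 188)]
```

```bash
python3 -m pendant '[0,-0.7,0.3,0,0,0,0,-1.2,0.7,0,0,0,0,-1.8,1.1,0,0,0,0,-2.4,1.5,0,0,0,0,-3.0,2.1,0,0,0,0,-3.5,2.7,0,0,0,0,-3.9,3.3,0,0,0,0,-4.1,3.8,0,0,0]' >/dev/null; python3 -c "from h import *;st()"; python3 -m pendant '[0,0,0.3,0,0,0,0,-0.1,0.6,0,0,0,0,-0.1,0.8,0,0,0,0,-0.1,0.9,0,0,0,0,-0.1,0.9,0,0,0]' >/dev/null; python3 -c "
from lat import *
st();lat('wrist')"
```

```text
t 50.15 p [ 0.5858 -0.0848  0.196 ] yaw 16.16 tilt [-0.     0.001 -1.   ] F [-0.2  1.2  1. ] w 0.0002 g 0.8 q6 0.94
t 50.65 p [ 0.5857 -0.0846  0.1902] yaw 16.15 tilt [-0. -0. -1.] F [-9.   4.7 19.2] w 0.0001 g 9.6 q6 0.95
wrist 1 2894 z by y: [(38, 128), (46, 129), (54, 129), (62, 128), (70, 119)]
wrist -1 8134 z by y: [(38, 128), (46, 128), (54, 154), (62, 200), (70, 173), (78, 200), (86, 154), (94, 130), (102, 130)]
```

Press a touch more, then retreat high and check.

```bash
python3 -m pendant '[0,0,0.1,0,0,0,0,0,0.1,0,0,0]' >/dev/null; python3 -c "from h import *;st()"; python3 -m pendant '[0,0,-5,0,0,0,0,0,-10,0,0,0,0,0,-15,0,0,0,0,0,-20,0,0,0,-10,0,-22,0,0,0,-10,0,-22,0,0,0]' >/dev/null; python3 -c "
from lat import *
st();a=lat('wrist');cv2.imwrite('pics/w9.png',a);b=lat('scene');cv2.imwrite('pics/s9.png',b)
a,W=cloud('wrist');c=[.5657,-.0167];P=near(W,c,.095,.108,.122);L=(P[:,:2]-c)@np.array([[.9598,-.2807],[.2807,.9598]]);k=(abs(L)<[.065,.075]).all(1);print(np.linalg.lstsq(np.c_[L[k],np.ones(k.sum())],P[k][:,2],rcond=None)[0])"
```

```text
t 50.9 p [ 0.5857 -0.0845  0.19  ] yaw 16.16 tilt [-0. -0. -1.] F [-12.    4.4  25.5] w 0.0004 g 12.6 q6 0.95
t 51.5 p [ 0.4913 -0.1124  0.408 ] yaw 16.22 tilt [ 0.002 -0.002 -1.   ] F [-0.1 -0.6  0.5] w 0.0002 g 0.0 q6 0.83
wrist 1 1539 z by y: [(30, 117), (38, 128), (46, 129), (54, 128), (62, 128), (70, 129), (78, 130), (86, 130), (94, 131), (102, 130)]
wrist -1 1545 z by y: [(38, 128), (46, 128), (54, 128), (62, 128), (70, 128), (78, 130), (86, 130), (94, 130), (102, 130)]
scene 1 130 z by y: [(30, 124), (38, 126), (46, 127), (54, 127), (62, 126), (70, 125), (78, 128), (86, 127), (94, 127), (102, 124)]
scene -1 173 z by y: [(38, 126), (46, 127), (54, 127), (62, 126), (70, 126), (78, 127), (86, 129), (94, 129), (102, 130)]
[-0.00020283  0.00200522  0.11468698]
```

View pics/w9.png

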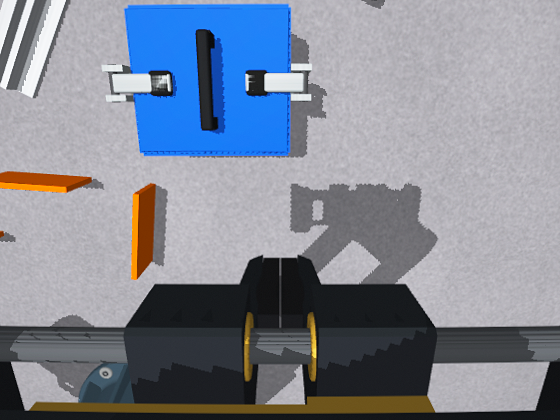

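View pics/s9.png

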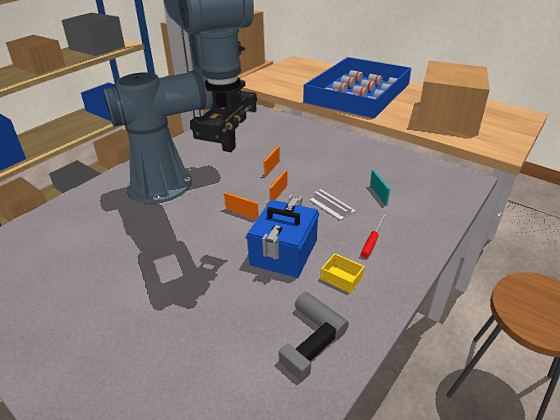

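The lid is flat and both latches lie level over it (wrist view 140,83 and 280,82). The bystanders are untouched and the arm is clear.

```bash
python3 -m pendant '[0,0,0,0,0,0,0,0,0,0,0,0]' >/dev/null; python3 -c "from rig import *;print(job_done())"
```

```text
the job is handed in; nothing more can be done
None
```

The job is handed in at about 52 s of the 210 s allowed: divider home, all three motors on the bench standing upright in the box, lid flat on the rim and both latches fully down, with the screwdriver, drill housing and tub left where they were.

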